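# Let the pressure off the box-shaped coolant tank

### The job

Release the pressure cap on the box-shaped aluminium coolant tank: without pressing, turn it anticlockwise to its first stop, then press it down and turn it on past the stop until it is free, and let go so that it stands sprung up and loose on its neck. Leave the cap of the round tank shut.

Things in the scene. Friction and masses are not known exactly. Their poses are not given: they have to be found in the camera images.
- box_cap_grip (a point): Cap of the box-shaped tank: steel disc 58 mm across, over its middle an upright bar 52 mm long, 18 thick, rising 31 above the disc. This point: on the turning axis, 17 mm above the disc's top, 14 below the bar's top, 140 above the bench when shut. z up, x along the bar, y across its thickness (the faces to pinch); turns with the cap. Keep fingertips some mm above the disc. The cap does not lift off.
- box_cap (a joint): Turn of that cap, rad, anticlockwise from above. Shut at 0 to 0.12. Unpressed it turns with light drag (0.05 N m) to a hard first stop at 0.55. Pressed 6 mm or more it passes under the stop, which ends at 1.05; beyond, it is free. Its end is at 1.4: a total of 1.2 to 1.3 is ample. The tank: bare aluminium, 150 x 110, 90 mm high, fixed; its neck is 30 mm off centre along its length.
- box_cap_press (a joint): How far that cap is pressed down, m: 0 when shut, growing downward against a spring of about 9 N at first plus 0.7 N per mm; its travel ends at 0.011, so 0.007 to 0.009 is a good press. Once past the stop it springs up by itself, when let, to -0.006 (6 mm higher than shut).
- round_cap (a joint): Turn of the other cap, rad, anticlockwise: the same kind of cap, in the middle of the round aluminium tank (112 mm across, 90 mm high, fixed). Starts at 0 to 0.12 and stays so. The two tanks stand left and right, either way round.
Not all that is in view belongs to the job. Leave any blue look-alike of the part that bears round_cap alone.

How it is judged:
On the way, in this order (a step that is already met when the one before it is completed fails the run):
1. the box-shaped tank's cap stands at its first stop, turned 0.42 to 0.68 rad and pressed less than 3 mm (value of joint box_cap between 0.42 and 0.68 rad and value of joint box_cap_press below 0.003 m), for 0.1 s.
2. it is pressed down more than 4 mm at the stop (turned 0.35 to 0.85 rad) (value of joint box_cap_press above 0.004 m and value of joint box_cap between 0.35 and 0.85 rad), for 0.02 s.
At the end, for the whole second after the job is handed in: The box-shaped tank's cap is turned more than 0.95 rad (past the stop), has sprung up more than 3 mm above its shut height and is still; the round tank's cap is still shut (turned less than 0.3 rad) (value of joint box_cap above 0.95 rad and value of joint box_cap_press below -0.003 m and velocity of joint box_cap between -0.1 and 0.1 rad/s and value of joint round_cap below 0.3 rad); the robot touches nothing.
It fails at once if the round tank's cap is turned 0.3 rad or more (value of joint round_cap above 0.3 rad).
It also fails if it takes over 35 s, if anything falls off the work surface, if the arm or the gripper's body presses on something with over 40 N, if the wrist force passes 120 N, or if a joint passes its speed limit or range.

### The arm

A 6-joint arm with a two-finger parallel gripper is mounted at the origin on the work surface. World frame = base frame: x ahead of the robot, y to its left, z up, the work surface at z = 0. Lengths are in m, angles in rad, forces in N, time in s.
With the tool pointing down it reaches from about 0.15 to 0.775 m from the base axis. Payload 6.1 kg.
Tool frame: the origin (TCP) lies midway between the tips of the shut fingers; the grasp point (between the pads) lies 19 mm behind it; z points along the fingers, y is the line along which they close (so a half turn about z gives the same grasp; the last joint's range is limited). The gripper opens to 85 mm and grips with 20 to 120 N. Pads are 22 mm wide; open, the fingers measure 114 mm over their backs; the gripper's body (76 mm by 85 mm) begins 54 mm behind the grasp point. The pads swing forward as they close: fully open they stand 13 mm farther back than shut.
Start: joints at [-1.181, 0.126, -0.04, 1.405, 0, 1.571], TCP at [0.199, -0.486, 0.231] pointing down, gripper open.
Joint ranges: [-2.72, 2.72], [-0.95, 1.95], [-1.27, 1.35], [-1.78, 2.02], [-1.46, 1.47], [-3.14, 3.14]. Speed limits (rad/s): [2.39, 2.39, 3.01, 3.14, 3.14, 3.14].

### API

Orientations are given as a unit quaternion [w, x, y, z].
In Python, from workcell import env gives the robot as it stands.
- The arm moves only by the shell command python3 -m handwheel 'ROWS' [FORCE]. ROWS is JSON, a list of rows, each a list of 7 numbers: the turn, a rotation vector about the tool's x, y, z scaled (see below), then the shift along the tool's x, y, z scaled (see below), then the opening, from 0 (shut) to 1 (fully open). In form: [[wx, wy, wz, dx, dy, dz, jaw], ...]. A call has 1 to 5 rows; each row is the pose to reach, as a shift and turn from the pose commanded when the call began, along the tool's axes at that moment; what a row does not reach only later rows make up. The controller multiplies each number of a shift by 200 mm and each number of a turn by 2 rad. A row lasts 1/10 s, in which the tool goes at most 50 mm and 8.59 degrees, less where a joint would pass 70% of its speed; a pose out of reach is approached as far as the arm can. A call with a number of a shift or a turn outside -1 to 1 is refused whole. A call with a gripper value outside its range is refused whole. The fingers move at their own pace and stop on an object; FORCE is the grip in N (left out, the last holds). Time passes only in rows, so rows that repeat a pose let the fingers close. It gives the time, the measured TCP pose, the force, the opening and the grip force at its end, in the units of the state.
- env.sense(): the state, without advancing time (a new reading comes with each control period).
- env.grab_frame(name): name is "scene" or "side" or "wrist"; returns the picture (420x560x3 uint8, red, green, blue); there is no depth.
- env.camera_model(name): a dict with "fx", "fy", "cx", "cy" (pixels), "extrinsics" (4x4, takes a point from camera to world coordinates). Camera axes: x right, y up, looking along -z (the intrinsics and any distortion apply to the point x, -y, -z); pixel columns grow to the right and rows downward; lengths in m; the calibration is good to about 2 mm. A picture is of the moment at which its call begins: read the wrist's pose just before it. camera_model takes no time and is no camera call; for the wrist camera it gives the pose at the moment of the call.
- env.hand_in(): hands the job in; it is judged then, once.
Trained networks look in the newest picture that a camera, given by its name, has taken for a name from the list of things; names that differ only in an ending like _2 or _b are one class to them, and where a whole thing is asked for, a point or a joint stands for the part that bears it (a point fixed in the world has none). Each returns a list of dicts, best first, with "conf" (0 to 1); they miss things now and then, are a little off and sometimes report something else, mostly with a low value. They report only what shows in the picture. A call takes as long as a camera call. They do not tell look-alikes from the thing itself.
- env.recognise(name, camera): "centre" ([column, row] as shares, 0 to 1, of the picture: columns of its width, rows of its height, amid what is visible of it).
The state is a dict: "t": time; "joint_positions": joint angles; "joint_vel": joint speeds; "effort": joint torques, N m; "tool_pos": TCP position; "orientation": TCP orientation; "wrist_force": force on the tool from outside, world axes, zero at the start; "torque": the same for the moment, N m; "gripper_width": finger opening in m; "finger_force": force on a finger pad.
Only numpy, scipy, OpenCV 4.12 (cv2) and the standard library are available. Lean on these libraries where they do the work, as an engineer would, in place of code of your own. Each camera call takes 0.05 s, during which the arm holds its last target. There are 200 camera calls.

## Working session

There is one attempt and no reset: what is moved stays moved. The work goes in short steps, Python scripts to look and compute and a shell command to move; the robot and the scene stay as the last step left them, time stands still between calls to the robot, and variables do not carry over. Pictures are saved under pics/ and viewed, at most 10 in all, crops included, and the job is handed in when it is done.

```bash
mkdir -p pics; ls; python3 - <<'E'
from workcell import env
import cv2,numpy as np
ims=[]
for n in("scene","side"):
    im=env.grab_frame(n); cv2.imwrite(f"pics/{n}0.png",im[:,:,::-1])
    for k in("box_cap_grip","box_cap","round_cap"):
        print(n,k,[(np.round(np.array(d["centre"])*[560,420],1).tolist(),round(d["conf"],2)) for d in env.recognise(k,n)])
    m=env.camera_model(n);print({k:np.round(v,3).tolist() for k,v in m.items()})
s=env.sense();print(s["t"],s["tool_pos"],s["orientation"],s["wrist_force"])
E
```

```text
pics
scene box_cap_grip []
scene box_cap [([385.0, 216.6], 0.64), ([269.3, 233.3], 0.56)]
scene round_cap [([269.2, 231.6], 0.93), ([134.1, 195.3], 0.89), ([232.5, 168.3], 0.62), ([386.7, 220.1], 0.32)]
{'fx': 411.071, 'fy': 411.071, 'cx': 280.841, 'cy': 215.282, 'extrinsics': [[0.073, -0.732, 0.677, 1.282], [0.997, 0.046, -0.058, -0.226], [0.012, 0.679, 0.734, 1.01], [0.0, 0.0, 0.0, 1.0]]}
side box_cap_grip [([288.5, 152.2], 0.54)]
side box_cap [([291.3, 155.4], 0.57)]
side round_cap [([305.9, 218.4], 0.94), ([247.0, 334.2], 0.84), ([214.9, 245.8], 0.7)]
{'fx': 438.894, 'fy': 438.894, 'cx': 280.144, 'cy': 213.851, 'extrinsics': [[0.999, 0.018, -0.049, 0.374], [-0.049, 0.62, -0.783, -1.183], [0.016, 0.784, 0.62, 0.927], [0.0, 0.0, 0.0, 1.0]]}
0.4 [ 0.19945095 -0.48556628  0.23119305] [-1.04003316e-04  9.81071860e-01  1.93643990e-01 -2.90629595e-05] [ 0.2925673  -0.61220304  0.3335809 ]
```

View pics/scene0.png

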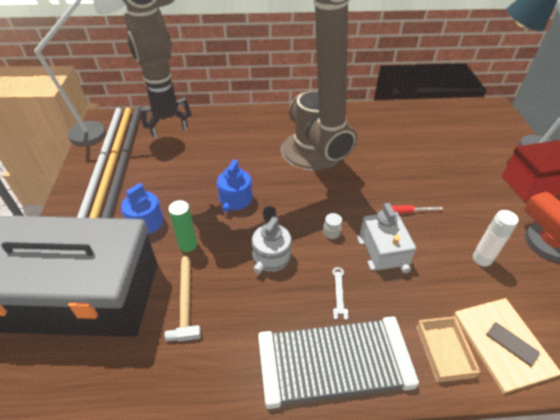

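View pics/side0.png

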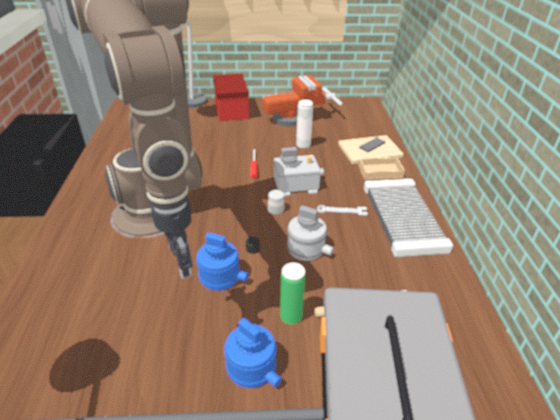

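The scene view shows the box tank at (387,240) with its cap at (386,213). What could be mistaken for it: the grey round tank at (270,245), and the blue look-alikes at (142,210) and (235,188). In the side view the box cap is at (289,156), the round tank's at (307,216), and the blue ones at (217,262) and (250,350). I choose the grey box at scene (386,213) / side (289,156) and check it in a close crop.

```bash
cat > h.py <<'E'
import numpy as np
from workcell import env
def ray(n,px,m=None):
    m=m or env.camera_model(n);T=np.array(m["extrinsics"])
    d=T[:3,:3]@np.array([(px[0]-m["cx"])/m["fx"],-(px[1]-m["cy"])/m["fy"],-1]);return T[:3,3],d/np.linalg.norm(d)
def atz(n,px,z,m=None):
    o,d=ray(n,px,m);return o+d*(z-o[2])/d[2]
def proj(n,p,m=None):
    m=m or env.camera_model(n);T=np.array(m["extrinsics"]);q=T[:3,:3].T@(np.array(p)-T[:3,3])
    return np.array([m["cx"]+m["fx"]*q[0]/-q[2],m["cy"]-m["fy"]*q[1]/-q[2]])
E
python3 - <<'E'
from h import *
import cv2
print(atz("scene",(386,213),.14),atz("side",(289,156),.14),atz("scene",(269,230),.14),atz("side",(307,216),.14))
a=cv2.imread("pics/scene0.png")[190:280,340:430];b=cv2.imread("pics/side0.png")[130:220,255:345]
cv2.imwrite("pics/crop.png",np.hstack([cv2.resize(x,(400,400),interpolation=cv2.INTER_CUBIC) for x in(a,b)]))
m=env.camera_model("wrist");print({k:np.round(v,3).tolist() for k,v in m.items()})
E
```

```text
[0.48921013 0.14849497 0.14      ] [0.4827676  0.13139982 0.14      ] [ 0.53298792 -0.19474119  0.14      ] [ 0.51282114 -0.2028999   0.14      ]
{'fx': 319.395, 'fy': 319.395, 'cx': 274.144, 'cy': 205.722, 'extrinsics': [[0.38, 0.876, 0.297, 0.277], [-0.925, 0.359, 0.124, -0.454], [0.002, -0.322, 0.947, 0.374], [0.0, 0.0, 0.0, 1.0]]}
```

View pics/crop.png

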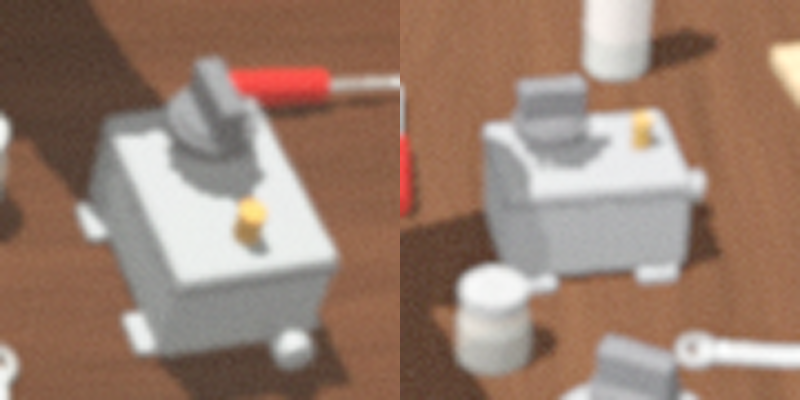

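The crop confirms it: a rectangular grey tank with an orange valve, and a steel bar cap whose bar centre is at scene (390,212) / side (289,153), roughly along world x. So the cap is near (0.487, 0.145). I'll fly toward it, high.

```bash
python3 -m handwheel '[[0,0,0,0.91,-0.85,-0.3,1],[0,0,0,0.91,-0.85,-0.3,1],[0,0,0,0.91,-0.85,-0.3,1],[0,0,0,0.91,-0.85,-0.3,1],[0,0,0,0.91,-0.85,-0.3,1]]'; python3 -c "
from h import *
s=env.sense();print(s['joint_positions'],s['orientation'])"
```

```text
t: 0.9
tool_pos: [0.301, -0.2629, 0.2905]
orientation: [0.0, 0.981, 0.193, 0.0]
wrist_force: [0.5, -1.1, 0.0]
gripper_width: 0.0855
finger_force: 0.0
[-7.18150239e-01 -1.03430944e-01 -1.42282820e-01  1.53121635e+00
  1.66349131e-04  2.03453175e+00] [2.37121946e-04 9.81152988e-01 1.93232179e-01 2.88482877e-04]
```

```bash
python3 -m handwheel '[[0,0,-0.37,0.91,-0.85,0,1],[0,0,-0.37,0.91,-0.85,0,1],[0,0,-0.37,0.91,-0.85,0,1],[0,0,-0.37,0.91,-0.85,0,1],[0,0,-0.37,0.91,-0.85,0,1]]'; python3 -c "
from h import *
from scipy.spatial.transform import Rotation as R
s=env.sense();q=s['orientation'];r=R.from_quat([q[1],q[2],q[3],q[0]]);print(s['joint_positions'],r.as_matrix().round(3),r.inv().apply(np.array([.487,.145,.29])-s['tool_pos'])/.2)"
```

```text
t: 1.4
tool_pos: [0.4049, -0.0362, 0.2902]
orientation: [0.0, 0.843, 0.538, 0.0]
wrist_force: [0.5, -0.8, -0.8]
gripper_width: 0.0852
finger_force: 0.0
[-8.89787404e-02 -9.11617219e-02 -1.31955912e-01  1.52880281e+00
 -1.22002195e-04  1.91661853e+00] [[ 0.421  0.907  0.001]
 [ 0.907 -0.421 -0.   ]
 [ 0.     0.001 -1.   ]] [ 0.99450491 -0.00903467  0.0013782 ]
```

```bash
python3 -m handwheel '[[0,0,-0.37,0.99,0,0,1],[0,0,-0.37,0.99,0,0,1],[0,0,-0.37,0.99,0,0,1],[0,0,-0.37,0.99,0,0,1],[0,0,-0.37,0.99,0,0,1]]' >/dev/null; python3 -m handwheel '[[0,0,-0.37,0,0,0,1],[0,0,-0.37,0,0,0,1],[0,0,-0.37,0,0,0,1],[0,0,-0.37,0,0,0,1],[0,0,-0.37,0,0,0,1]]' >/dev/null; python3 -m handwheel '[[0,0,-0.2,0,0,0,1],[0,0,-0.2,0,0,0,1],[0,0,-0.2,0,0,0,1],[0,0,-0.2,0,0,0,1]]'
cat >> h.py <<'E'
import cv2
from scipy.spatial.transform import Rotation as R
def pose():
    s=env.sense();q=s['orientation'];return s,R.from_quat([q[1],q[2],q[3],q[0]])
E
python3 - <<'E'
from h import *
s,r=pose();m=env.camera_model("wrist");im=env.grab_frame("wrist")
cv2.imwrite("pics/w1.png",im[:,:,::-1])
import json;json.dump({k:np.array(v).tolist() for k,v in m.items()},open("m1.json","w"))
print([(np.round(np.array(d["centre"])*[560,420],1).tolist(),round(d["conf"],2)) for d in env.recognise("box_cap_grip","wrist")])
print(s['joint_positions'],r.as_matrix().round(3).tolist(),proj("wrist",[.487,.145,.14],m))
E
```

```text
t: 2.8
tool_pos: [0.489, 0.1408, 0.2898]
orientation: [-0.0, 0.066, 0.998, -0.0]
wrist_force: [0.3, 0.1, 0.3]
gripper_width: 0.0851
finger_force: 0.0
[([292.5, 176.1], 0.73)]
[2.80397082e-01 1.03074378e-01 6.27923236e-02 1.53054806e+00
 8.51457583e-06 4.11996609e-01] [[-0.991, 0.131, -0.0], [0.131, 0.991, -0.0], [0.0, -0.0, -1.0]] [278.5447368  185.58749527]
```

View pics/w1.png

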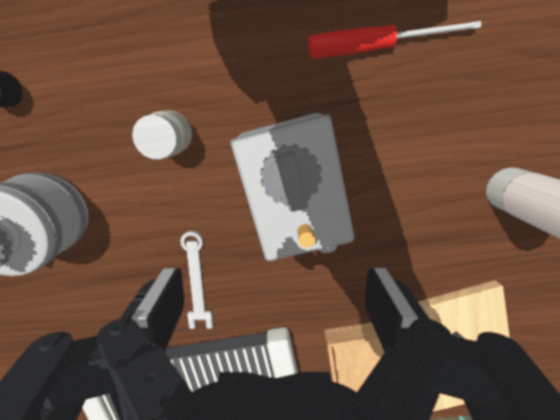

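The wrist view shows the box tank at (293,188), its gear-edged cap at (291,177), and the bar running about (287,152) to (299,208). The round tank is at the left edge, (30,225). I'll enlarge the cap for the bar angle.

```bash
python3 - <<'E'
from h import *
a=cv2.imread("pics/w1.png")[130:220,235:345];g=cv2.resize(a,None,fx=6,fy=6,interpolation=cv2.INTER_CUBIC)
g=cv2.convertScaleAbs(g,alpha=1.8,beta=-60);cv2.imwrite("pics/w1c.png",g)
E
```

```text
(no output)
```

View pics/w1c.png

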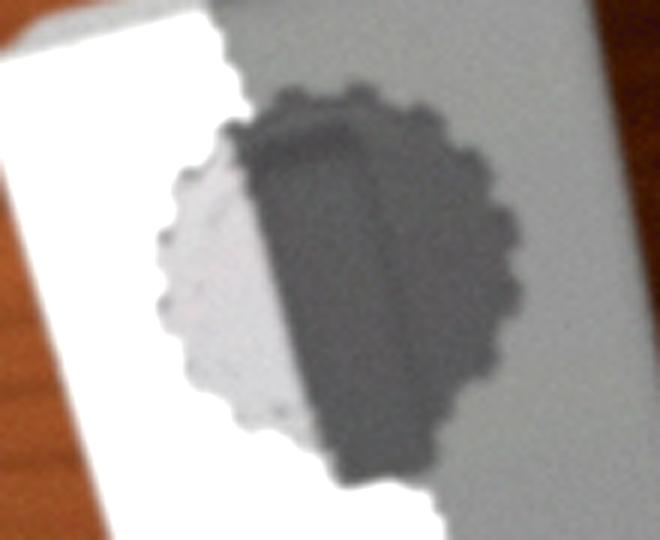

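```bash
python3 - <<'E'
from h import *
import json;m=json.load(open("m1.json"))
f=lambda u,z:atz("w",(235+u[0]/6,130+u[1]/6),z,m)
c=[f(u,.154) for u in((255,165),(358,140),(437,460),(340,487))]
print(np.round(c,4),np.mean(c,0),f((341,275),.123))
for a,b in((0,3),(1,2)):
    v=c[b]-c[a];print(np.linalg.norm(v),np.degrees(np.arctan2(v[1],v[0])))
print(np.linalg.norm(c[0]-c[1]))
# tank edges (z=.09)
E1,E2=atz("w",(233,142),.09,m),atz("w",(268,260),.09,m);v=E2-E1;print(np.degrees(np.arctan2(v[1],v[0])),v)
E1,E2=atz("w",(330,116),.09,m),atz("w",(353,240),.09,m);v=E2-E1;print(np.degrees(np.arctan2(v[1],v[0])),v)
E
```

```text
[[0.4578 0.1477 0.154 ]
 [0.4562 0.163  0.154 ]
 [0.5067 0.1695 0.154 ]
 [0.5091 0.1543 0.154 ]] [0.48245379 0.15860575 0.154     ] [0.48340878 0.15893921 0.123     ]
0.05168176467138909 7.347335472754393
0.05091093236956801 7.417919004215055
0.015400350043215856
6.93242747575146 [0.14388539 0.01749468 0.        ]
6.40997350994369 [0.14386073 0.01616192 0.        ]
```

```bash
python3 - <<'E'
from h import *
for p in([.483,.1588,.154],[.483,.1588,.123]):print(proj("scene",p),proj("side",p))
s,r=pose();print(r.inv().apply(np.array([.483,.1588,.2])-s['tool_pos'])/.2,s['tool_pos'])
E
```

```text
[389.92990308 207.97476829] [288.66997192 148.48193181]
[387.76435353 215.24468976] [288.42464299 156.15424043]
[0.04172959 0.08506831 0.4492739 ] [0.4889922  0.14082207 0.28985482]
```

Scene and side agree: cap axis (0.483, 0.159), bar at +7.4°. Align above it and descend partway.

```bash
python3 -m handwheel '[[0,0,-0.13,0.04,0.085,0.2,1],[0,0,-0.13,0.04,0.085,0.4,1],[0,0,-0.13,0.04,0.085,0.4,1],[0,0,-0.13,0.04,0.085,0.4,1]]'
python3 - <<'E'
from h import *
s,r=pose();m=env.camera_model("wrist");im=env.grab_frame("wrist")
p=[.483,.1588];t=np.radians(7.4);im=im[:,:,::-1].copy()
for a in(-1,1):
  for b in(-1,1):
    q=[p[0]+a*.026*np.cos(t)-b*.009*np.sin(t),p[1]+a*.026*np.sin(t)+b*.009*np.cos(t),.154];u=proj("w",q,m);cv2.circle(im,tuple(np.round(u).astype(int).tolist()),2,(0,0,255),-1)
u=proj("w",[*p,.154],m);print(u,s["tool_pos"],r.as_matrix().round(3)[0],s["joint_positions"][5])
x,y=int(u[0]),int(u[1]);c=im[max(0,y-75):y+75,max(0,x-100):x+100];cv2.imwrite("pics/w2.png",cv2.resize(cv2.convertScaleAbs(c,alpha=1.6,beta=-30),None,fx=4,fy=4))
E
```

```text
t: 3.3
tool_pos: [0.483, 0.1586, 0.2104]
orientation: [-0.001, -0.062, 0.998, -0.0]
wrist_force: [-0.4, 0.5, 1.5]
gripper_width: 0.0855
finger_force: 0.0
[275.04651469 225.98950752] [0.48300459 0.15856465 0.21035825] [-0.992 -0.124 -0.001] 0.19274356288215214
```

View pics/w2.png

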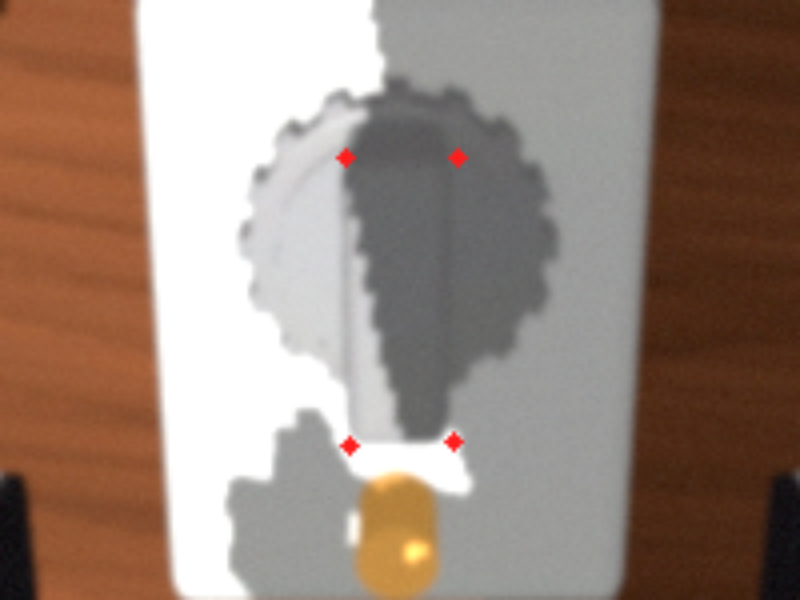

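The predicted corners sit on the bar within about 1 mm, and the orange valve is at (395,530), clear of the fingers. Descend and grip.

```bash
python3 -m handwheel '[[0,0,0,0,0,0.2,1],[0,0,0,0,0,0.4,1],[0,0,0,0,0,0.4,1],[0,0,0,0,0,0.4,1]]' 80; python3 -m handwheel '[[0,0,0,0,0,0,0],[0,0,0,0,0,0,0],[0,0,0,0,0,0,0],[0,0,0,0,0,0,0],[0,0,0,0,0,0,0]]' 80;  python3 -c "
from h import *
s=env.sense();print(s['wrist_force'],s['torque'])"
```

```text
t: 3.75
tool_pos: [0.4844, 0.1589, 0.1322]
orientation: [0.001, -0.063, 0.998, 0.0]
wrist_force: [0.1, 0.3, 0.7]
gripper_width: 0.0849
finger_force: 0.0
t: 4.25
tool_pos: [0.4837, 0.1584, 0.1305]
orientation: [0.001, -0.064, 0.998, -0.0]
wrist_force: [-0.4, -1.5, 6.8]
gripper_width: 0.0166
finger_force: 79.3
[-0.3647506  -1.52529421  6.75547073] [-0.07086147  0.34372263  0.02348298]
```

```bash
python3 -m handwheel '[[0,0,-0.06,0,0,0,0],[0,0,-0.12,0,0,0,0],[0,0,-0.18,0,0,0,0],[0,0,-0.235,0,0,0,0],[0,0,-0.235,0,0,0,0]]'; python3 -m handwheel '[[0,0,0,0,0,0,0],[0,0,0,0,0,0,0]]';  python3 -c "
from h import *
s,r=pose();print(s['wrist_force'],s['torque'],s['tool_pos'],np.degrees(r.as_euler('zyx')))"
```

```text
t: 4.75
tool_pos: [0.4835, 0.1588, 0.1306]
orientation: [0.0, -0.295, 0.956, 0.0]
wrist_force: [-1.5, -0.6, 4.7]
gripper_width: 0.0166
finger_force: 79.1
t: 4.95
tool_pos: [0.4835, 0.1588, 0.1305]
orientation: [0.0, -0.293, 0.956, 0.0]
wrist_force: [-1.3, -1.0, 6.0]
gripper_width: 0.0165
finger_force: 79.1
[-1.27182965 -1.03222609  5.96875601] [-0.13273113  0.30610145  0.11038649] [0.48347656 0.15879093 0.13053794] [ 1.4588832e+02  4.6837119e-02 -1.7998474e+02]
```

```bash
python3 -m handwheel '[[0,0,-0.02,0,0,0,0],[0,0,-0.04,0,0,0,0],[0,0,-0.04,0,0,0,0]]' 90;  python3 -c "
from h import *
s,r=pose();print(s['wrist_force'],s['torque'],s['tool_pos'],np.degrees(r.as_euler('zyx')))"
```

```text
t: 5.25
tool_pos: [0.4834, 0.1588, 0.1306]
orientation: [0.0, -0.332, 0.943, 0.0]
wrist_force: [-1.9, -0.4, 6.7]
gripper_width: 0.0163
finger_force: 89.5
[-1.85253519 -0.35333781  6.68360556] [-0.07179781  0.3842272   0.05651521] [0.48343674 0.15884909 0.13057784] [ 1.41260080e+02  4.27191269e-02 -1.79974561e+02]
```

No stop torque felt yet, and the bar has turned about 0.55 rad unpressed. Now press.

```bash
python3 -m handwheel '[[0,0,0,0,0,0.015,0],[0,0,0,0,0,0.03,0],[0,0,0,0,0,0.043,0],[0,0,0,0,0,0.043,0]]' 110;  python3 -c "
from h import *
s,r=pose();print(s['wrist_force'],s['torque'],s['tool_pos'],np.degrees(r.as_euler('zyx')))"
```

```text
t: 5.65
tool_pos: [0.4835, 0.1589, 0.1227]
orientation: [0.001, -0.331, 0.944, 0.0]
wrist_force: [-4.3, -1.4, 13.8]
gripper_width: 0.0162
finger_force: 112.0
[-4.30554187 -1.43390749 13.82421086] [-0.33022794  0.98185159 -0.0061607 ] [0.48347677 0.15887308 0.12272092] [ 1.41304504e+02  8.19268615e-02 -1.79962272e+02]
```

```bash
python3 -m handwheel '[[0,0,-0.07,0,0,0,0],[0,0,-0.14,0,0,0,0],[0,0,-0.21,0,0,0,0],[0,0,-0.28,0,0,0,0],[0,0,-0.34,0,0,0,0]]';python3 -m handwheel '[[0,0,0,0,0,0,0],[0,0,0,0,0,0,0]]' >/dev/null;  python3 -c "
from h import *
s,r=pose();print(s['wrist_force'],s['torque'],s['tool_pos'],np.degrees(r.as_euler('zyx')))"
```

```text
t: 6.15
tool_pos: [0.483, 0.1591, 0.1229]
orientation: [0.001, -0.629, 0.777, 0.0]
wrist_force: [-6.6, -0.5, 12.7]
gripper_width: 0.0159
finger_force: 112.3
[-5.8304016  -0.65411634 13.60752491] [-0.11456046  1.27248873  0.04408747] [0.48297207 0.15907209 0.12290208] [ 1.02324905e+02  3.15483687e-02 -1.79927678e+02]
```

```bash
python3 -m handwheel '[[0,0,0,0,0,-0.03,0],[0,0,0,0,0,-0.06,0],[0,0,0,0,0,-0.07,0],[0,0,0,0,0,-0.07,0]]';python3 -m handwheel '[[0,0,0,0,0,0,0.3],[0,0,0,0,0,0,1],[0,0,0,0,0,0,1],[0,0,0,0,0,0,1],[0,0,0,0,0,0,1]]' ; python3 -m handwheel '[[0,0,0,0,0,-0.1,1],[0,0,0,0,0,-0.3,1],[0,0,0,0,0,-0.45,1],[0,0,0,0,0,-0.45,1],[0,0,0,0,0,-0.45,1]]'
python3 - <<'E'
from h import *
s,r=pose();m=env.camera_model("wrist");im=env.grab_frame("wrist")[:,:,::-1].copy()
p=[.483,.1588];t=np.radians(77.7)
for a in(-1,1):
  for b in(-1,1):
    q=[p[0]+a*.026*np.cos(t)-b*.009*np.sin(t),p[1]+a*.026*np.sin(t)+b*.009*np.cos(t),.160];cv2.circle(im,tuple(np.round(proj("w",q,m)).astype(int).tolist()),2,(0,0,255),-1)
u=proj("w",[*p,.160],m);x,y=int(u[0]),int(u[1]);c=im[max(0,y-75):y+75,max(0,x-100):x+100];cv2.imwrite("pics/w3.png",cv2.resize(cv2.convertScaleAbs(c,alpha=1.6,beta=-30),None,fx=4,fy=4))
E
```

```text
t: 6.75
tool_pos: [0.4829, 0.1591, 0.1358]
orientation: [0.0, -0.627, 0.779, 0.0]
wrist_force: [-2.9, 0.5, 3.8]
gripper_width: 0.016
finger_force: 110.8
t: 7.25
tool_pos: [0.4833, 0.1587, 0.135]
orientation: [-0.0, -0.628, 0.778, 0.0]
wrist_force: [-0.2, -0.5, 1.1]
gripper_width: 0.0816
finger_force: 0.0
t: 7.75
tool_pos: [0.4838, 0.1588, 0.2256]
orientation: [0.001, -0.628, 0.778, -0.0]
wrist_force: [-0.8, -0.1, -0.2]
gripper_width: 0.0853
finger_force: 0.0
```

View pics/w3.png

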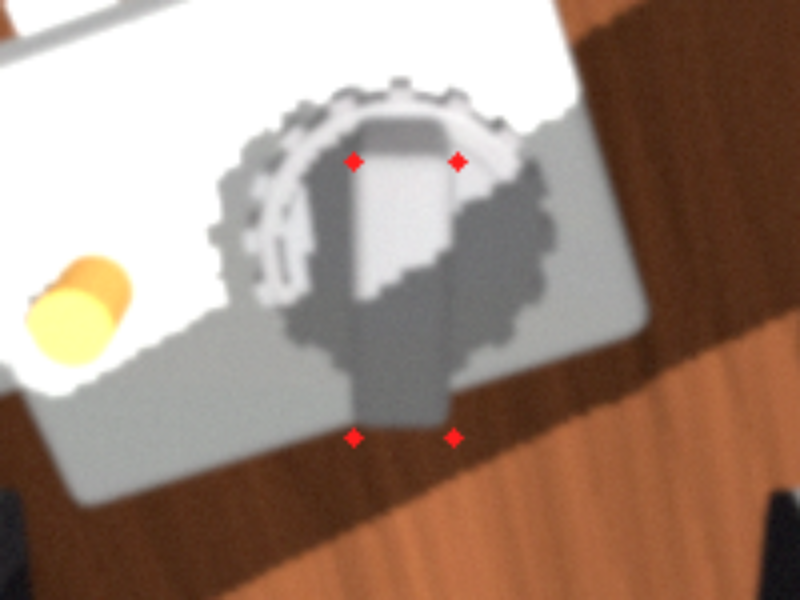

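The bar stands at the turned angle of 77.7° (about 1.22 rad), corners at (355,155) and (450,425). It rose 13 mm with the gripper while the spring still pushed up, so it is sprung up and free. Hand in.

```bash
python3 -c "
from h import *
print(env.hand_in())"
```

```text
the job is handed in; nothing more can be done
None
```

The box tank's pressure cap is released: turned about 1.22 rad past its stop, sprung up and let go, by my measurements. The round tank's cap was not touched. The job is handed in, but no verdict came back.

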